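# Dust the name seal and hold its face up to the camera

## Task

Blow the carved face of the wooden name seal clean: while it lies in its saddle, press the cap of the air-duster can fully down and let it spring back up. Then take the seal by its wooden grip and hold it up in the air for the camera on the tripod: carved face towards the lens, square to it and centred in front of it, 10 cm from the front of the lens, with the long side of the face level. Do not touch the camera, drop the seal or push the other things on the desk about; the program finishes while the gripper is still holding the seal there, motionless.

Things in the scene. Friction and masses are not known exactly. Their poses are not given: they have to be found in the camera images.
- name_seal: Wooden name seal (stamp), red-brown, 67 long, about 55 g, loose on its side in the saddle. Origin: centre of the carved rubber face. +z: from the face along the grip to its round end; +y: along the long side of the face. Base block 20 (x) by 42 (y) by 12 (z); grip round, 22 across, z 12 to 67. As it lies, +z is level, pointing away from the can, +y is level, +x up.
- seal_grip_end (a point): The round end of the seal's grip, 67 along +z from the face; axes as the seal. In the saddle the grip's rear half (z 36 to 65) overhangs free on all sides: take it there from above, closing along y (at z 52 a 22 wide pad clears the saddle by 7); it lifts straight up.
- dusting_stand: Fixed dark wooden board, 196 by 96, 15 high, turned about z only. At one end a blue and white air-duster can, 53 across (axis 62 along +x from the origin), in a black cup; at the other an aluminium post with the pale wooden saddle. Origin: underside, 6 from the middle towards the saddle; +x from saddle to can. Its highest point is the cap, 164 above the desk.
- seal_rest (a point): Where the centre of the seal's face lies in the saddle: 15 along -x from the stand's origin, 119 above the desk; axes as the stand. The saddle's cheeks stand beside z 14 to 34 of the seal and end 1 below its axis.
- duster_cap (a joint): Travel of the can's white sprung cap, m: 0 = up, 0.006 = fully down. About 1 N starts it moving and 5 N brings it fully down; it springs back when released. A thin red tube leads from the cap down towards the seal's face and moves with it.
- duster_cap_top (a point): Centre of the top of the white cap, 164 above the desk when up; the cap is 27 across, narrowing to 20 at the top. Press here straight down. The nearest edge of the seal is about 75 from here.
- tripod: Fixed black and silver table tripod carrying the camera; three legs reach 83 from its middle. Origin: on the desk under its column; +z up. At yaw 0 the camera above looks to -x. Must not be touched.
- camera (a joint): Tilt of the camera on its tripod head, rad: 0 = looking level, larger = looking down. Stiff; it starts somewhere between 0.12 and 0.40 and stays there. The tilt axle runs along y, 235 above the desk over the tripod's column.
- lens (a point): Centre of the front of the lens (52 across). Camera, 108 wide, 36 deep and about 80 high behind it. Axes tilt with the camera: -x is the way the lens looks, y is level and parallel to the camera's width, +z is the camera's up. In the camera's axes the lens front lies 53 ahead of and 40 above the tilt axle.
- focus (a point): The point on the lens axis 100 in front of the lens, where the centre of the seal's face must be held; axes as the lens: the seal's +z must point along -x here and its y lie along y (with the seal's +x along +z it keeps the roll it has in the saddle).
- ink_pad: Red tin ink pad, 54 by 84 by 17, a bystander; origin at the centre of its underside.
- bracelet_1: Brown bead bracelet, 67 by 71 by 12, a bystander; origin at its centre on the desk.
- bracelet_2: Dark red bead bracelet, 71 by 72 by 10, a bystander; origin at its centre on the desk.
- bead_case: Clear sorting case of beads, 122 by 190 by 37, a bystander; origin at the centre of its underside.
- mouse: White computer mouse, 60 by 106 by 38, a bystander; origin at the centre of its underside.

How it is judged (in metres and radians):
On the way, in this order (a step that is already met when the one before it is completed fails the run):
1. the duster's cap is pressed fully down while the seal lies in its saddle (value of joint duster_cap above 0.0045 m and distance between name_seal and seal_rest below 0.01 m), for 0.1 s.
2. the cap has sprung back up, the seal still in its saddle (value of joint duster_cap below 0.001 m and distance between name_seal and seal_rest below 0.01 m), for 0.1 s.
3. the seal is lifted clear of the saddle in the gripper (distance between name_seal and seal_rest above 0.03 m and height (world z) of name_seal above 0.12 m and contact force between the fingers and name_seal above 0.5 N), for 0.2 s.
At the end, for the whole second after the job is handed in: Only the gripper holds the seal, still in the air: face centre within 15 mm of the lens axis sideways and in height and 80 to 120 mm before the lens, face towards the lens and square to it within 0.21 rad, its long side level within 0.21 rad; the duster's cap is up (all of step 3 and x of name_seal in the frame of focus between -0.02 and 0.02 m and y of name_seal in the frame of focus between -0.015 and 0.015 m and z of name_seal in the frame of focus between -0.015 and 0.015 m and x of seal_grip_end in the frame of focus below -0.04 m and angle between the z axis of name_seal and the x axis of focus, either way round below 0.21 rad and angle between the y axis of name_seal and the y axis of focus, either way round below 0.21 rad and linear speed of name_seal below 0.02 m/s and angular speed of name_seal below 0.15 rad/s and value of joint duster_cap below 0.001 m); the arm keeps its last pose, push and grip.
It fails at once if the camera or its tripod is touched (contact force between anything else and tripod above 0.5 N).
It fails at once if the seal is dropped (falls below 60 mm above the desk) (height (world z) of name_seal below 0.06 m).
It fails at once if a bystander is pushed more than 30 mm from its place (distance of any of ink_pad, bracelet_1, bracelet_2, bead_case, mouse from where it was at the start of the episode above 0.03 m).
It also fails if it takes over 46 s, if anything falls off the work surface, if the arm or the gripper's body presses on something with over 40 N, if the wrist force passes 120 N, or if a joint passes its speed limit or range.

## Robot

A 7-joint arm with a two-finger parallel gripper is mounted at the origin on a cart in front of the work surface, level with it; the furniture and walls round the work are solid. World frame = base frame: x ahead of the robot, y to its left, z up, the work surface at z = 0. Lengths are in mm, angles in rad, forces in N, time in s.
With the tool pointing down it reaches from about 425 to 950 mm from the base axis. Payload 4.7 kg.
Tool frame: the origin (TCP) lies on the centre line of the jaws, within the pads' length; the fingertips stand 8 mm ahead of it and the grasp point (between the pads) lies 11 mm behind it; z points along the fingers, y is the line along which they close (so a half turn about z gives the same grasp; the last joint's range is limited). The gripper opens to 87 mm and grips with 3 to 60 N. Pads are 19 mm wide; open, the fingers measure 117 mm over their backs; the gripper's body (75 mm by 190 mm) begins 51 mm behind the grasp point.
Start: joints at [1.2, 0.469, -0.049, 1.532, 0.024, 1.141, -0.082], TCP at [226.296, -635.955, 230.573] pointing down, gripper open.
Joint ranges: [-2.59, 2.59], [-0.33, 1.99], [-1.39, 1.29], [0.1, 2.45], [-1.04, 4.18], [0.21, 1.99], [-2.66, 2.66]. Speed limits (rad/s): [2.57, 2.57, 3.14, 3.14, 3.14, 3.14, 3.14].

## Interface

Orientations are given as a rotation vector (axis times angle).
In Python, from station import env gives the robot as it stands.
- The arm moves only by the shell command python3 inch.py 'ROWS' [OPENING] [FORCE]. ROWS is a JSON object whose key "ticks" holds a list of rows, 1 to 8 of them, each of 6 numbers: dx, dy, dz in mm, then a rotation vector rx, ry, rz in rad; each row is the pose to reach, as a shift and turn from the pose commanded when the command began, along the tool's axes at that moment; what a row does not reach only later rows make up. A row lasts 1/12 s, in which the tool goes at most 41.7 mm and 0.125 rad, less where a joint would pass 70% of its speed; a pose out of reach is approached as far as the arm can. OPENING is the finger opening in mm, set as the command begins (- or left out keeps the last). The fingers move at their own pace and stop on an object; FORCE is the grip in N (left out, the last holds). Time passes only in rows, so rows that do not move let the fingers close. It prints the time, the measured TCP pose, the force, the opening and the grip force at its end. Input that does not fit is refused with a message, and nothing moves.
- env.read_state(): the state, without advancing time (a new reading comes with each control period).
- env.camera(name): name is "side" or "top"; returns the picture (400x640x3 uint8, red, green, blue); there is no depth.
- env.get_calibration(name): a dict with "K" (3x3 intrinsics, pixels), "D" ([k1, k2, p1, p2, k3] as OpenCV has them; the pictures are not rectified), "view" (4x4, takes a point from world to camera coordinates). Camera axes: x right, y down, z forward; pixel columns grow to the right and rows downward; lengths in mm; the calibration is good to about 2 mm. A picture is of the moment at which its call begins. get_calibration takes no time and is no camera call.
- env.sign_off(): hands the job in; it is judged then, once.
The state is a dict: "t": time; "joints": joint angles; "dq": joint speeds; "joint_efforts": joint torques, N m; "ee_pos": TCP position; "tcp_rot": TCP orientation; "ft_force": force on the tool from outside, world axes, zero at the start; "ft_torque": the same for the moment, N m; "finger_gap": finger opening in mm; "finger_force": force on a finger pad.
Only numpy, scipy, OpenCV 4.12 (cv2) and the standard library are available. Lean on these libraries where they do the work, as an engineer would, in place of code of your own. Each camera call takes 0.05 s, during which the arm holds its last target. There are 200 camera calls.

## Working session

There is one attempt and no reset: what is moved stays moved. The work goes in short steps, Python scripts to look and compute and a shell command to move; the robot and the scene stay as the last step left them, time stands still between calls to the robot, and variables do not carry over. Pictures are saved under pics/ and viewed, at most 10 in all, crops included, and the job is handed in when it is done.

```bash
ls; mkdir -p pics; python3 - <<'E'
from station import env
import cv2,numpy as np
for n in("side","top"):
    im=env.camera(n);cv2.imwrite(f"pics/{n}0.png",im[:,:,::-1])
    c=env.get_calibration(n);print(n,np.round(c["K"],1).tolist(),np.round(c["D"],4),np.round(c["view"],3).tolist())
print(env.read_state())
E
```

```text
inch.py
pics
station.py
side [[476.2, 0.0, 319.0], [0.0, 476.2, 203.2], [0.0, 0.0, 1.0]] [-0.0932  0.      0.      0.      0.    ] [[0.953, -0.302, 0.005, -520.093], [-0.166, -0.538, -0.826, 176.958], [0.252, 0.787, -0.563, 1528.224], [0.0, 0.0, 0.0, 1.0]]
top [[453.2, 0.0, 317.5], [0.0, 453.2, 201.1], [0.0, 0.0, 1.0]] [0.0316 0.     0.     0.     0.    ] [[0.026, -1.0, 0.004, -116.39], [-0.997, -0.027, -0.067, 513.438], [0.067, -0.002, -0.998, 1646.783], [0.0, 0.0, 0.0, 1.0]]
{'t': 0.1, 'joints': array([ 1.20013553,  0.46936851, -0.04860798,  1.53357752,  0.02410211,
        1.14103556, -0.08232999]), 'dq': array([-0.00066361,  0.00010752, -0.00126229, -0.00457034,  0.00031453,
       -0.00101497,  0.0011314 ]), 'joint_efforts': array([ 3.82461058e-04, -5.09170353e+01, -8.11729976e-02, -2.36828774e+01,
       -6.14571827e-02,  3.44759726e-02,  4.73076921e-05]), 'ee_pos': array([ 226.06210443, -635.44725892,  229.5979224 ]), 'tcp_rot': array([-3.09409367e+00, -5.33945500e-01,  5.75019316e-04]), 'ft_force': array([-1.14937698, -1.13967732,  0.31335916]), 'ft_torque': array([ 0.02271617, -0.03368975,  0.00083827]), 'finger_force': 0.0, 'finger_gap': 86.91321520844377}
```

View pics/side0.png

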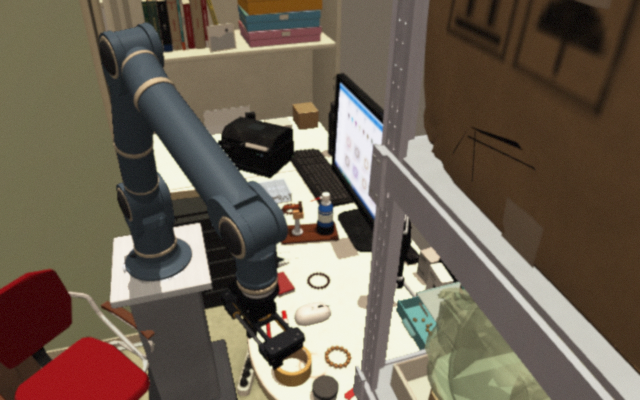

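View pics/top0.png

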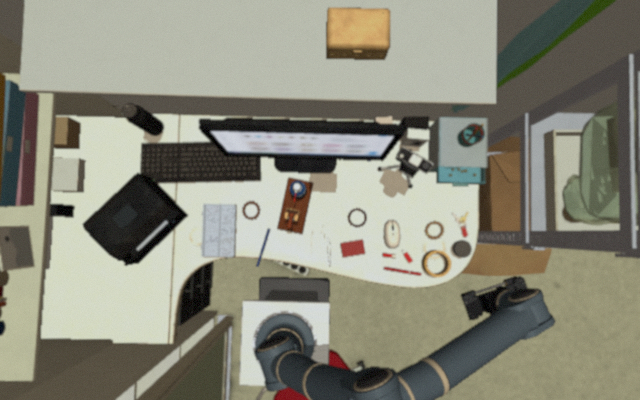

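The side view shows the stand at (310,228) with the can at (326,210) and the saddle at (295,215); the tripod is around (400,240), partly behind the rack post. In the top view the can is at (297,188), the saddle at (291,215), and the tripod with camera at about (410,160). I'll enlarge both areas.

```bash
python3 - <<'E'
import cv2,numpy as np
t=cv2.imread("pics/top0.png");s=cv2.imread("pics/side0.png")
def cr(im,x,y,w,h,k):return cv2.resize(im[y:y+h,x:x+w],None,fx=k,fy=k,interpolation=cv2.INTER_CUBIC)
a=np.hstack([cr(t,270,170,50,75,8),cr(s,275,185,50,75,8)])
cv2.imwrite("pics/c1.png",a)
a=np.hstack([cr(t,370,110,80,100,5),cr(s,370,180,80,100,5)])
cv2.imwrite("pics/c2.png",a)
E
```

```text
(no output)
```

View pics/c1.png

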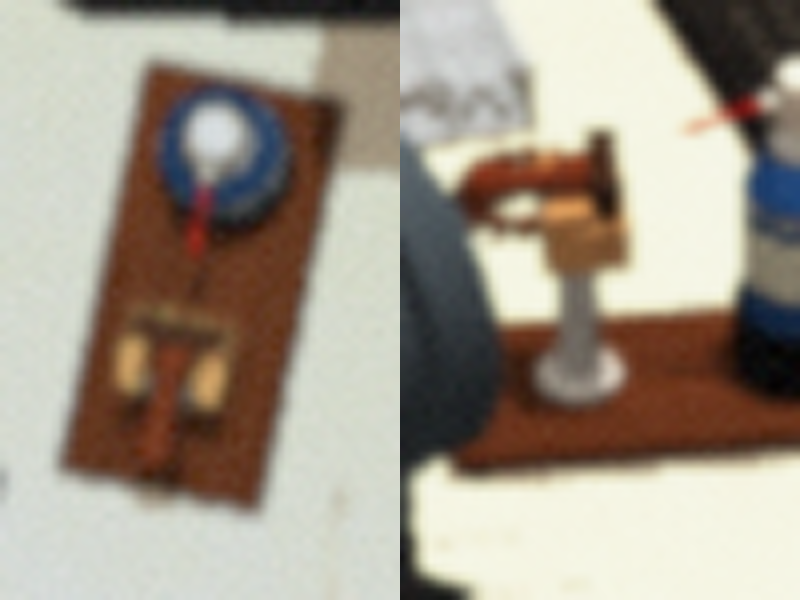

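View pics/c2.png

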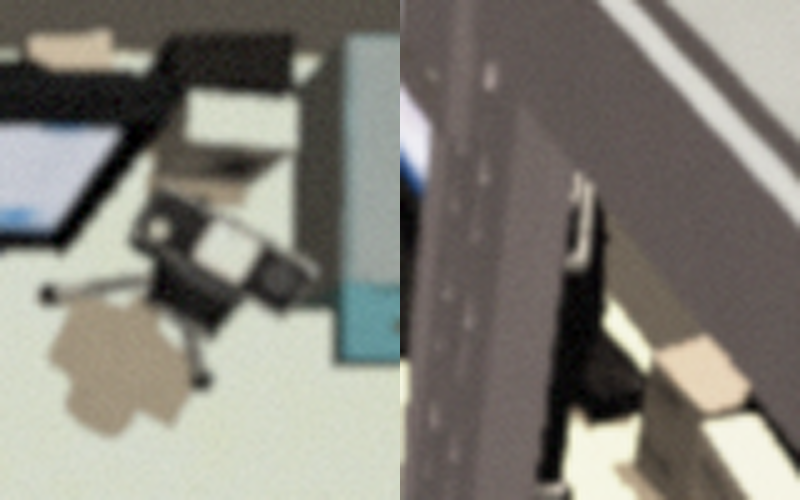

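The top crop shows the cap top at ~(296.9,186.6), the tube, and the seal grip running from (291,213) to about (289.5,230), with all four board corners visible. The camera is seen from above: body from (399,150) to (433,168), lens pointing lower-left, and two leg tips at (379.6,168.8) and (410.4,186). In the side view only a strip of the camera shows, right of the post at about (487,220). I'll average frames and look closer to get the tilt.

```bash
python3 - <<'E'
from station import env
import cv2,numpy as np
T=np.mean([env.camera("top").astype(float) for _ in range(6)],0)
S=np.mean([env.camera("side").astype(float) for _ in range(6)],0)
np.savez("avg.npz",T=T,S=S)
def cr(im,x,y,w,h,k):
    im=np.clip(im*1.6+15,0,255).astype(np.uint8)[:,:,::-1]
    return cv2.resize(im[y:y+h,x:x+w],None,fx=k,fy=k,interpolation=cv2.INTER_CUBIC)
a=np.hstack([cr(T,374,136,66,60,9)[:, :594],cr(S,384,205,22,60,9)])
for i in range(0,594,90):cv2.putText(a,str(374+i//9),(i,10),0,.35,(0,0,255));cv2.line(a,(i,0),(i,5),(0,0,255))
for j in range(0,540,90):cv2.putText(a,str(136+j//9),(0,j+4),0,.35,(0,0,255))
for j in range(0,540,90):cv2.putText(a,str(205+j//9),(594,j+4),0,.35,(0,0,255))
cv2.imwrite("pics/c3.png",a)
E
```

```text
(no output)
```

View pics/c3.png

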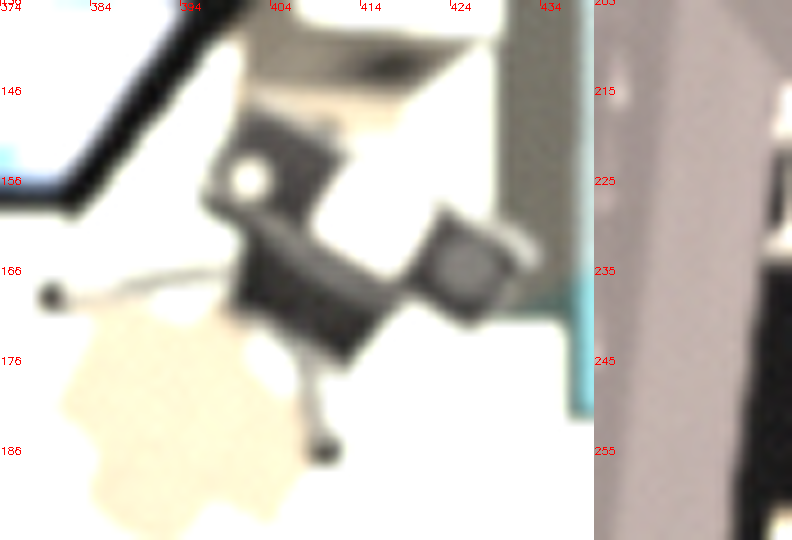

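The enlarged top view shows the lens barrel's front edge from about (399.5,170) to (412.5,177), the body's front-left corner at (396.5,158), the back-left at (401.5,148) and the back-right corner at (433,163). The feet are at (379.8,168.9) and (410,186). The side view is blocked by the post.

```bash
cat > h.py <<'E'
import numpy as np,cv2
from station import env
C={n:env.get_calibration(n) for n in("side","top")}
def ray(n,uv):
    c=C[n];K=np.array(c["K"]);V=np.array(c["view"])
    p=cv2.undistortPoints(np.array([[uv]],float),K,np.array(c["D"]))[0,0]
    R=V[:3,:3];return -R.T@V[:3,3],R.T@np.array([*p,1.])
def onz(n,uv,z):
    o,d=ray(n,uv);return o+d*(z-o[2])/d[2]
def tri(a,b):
    o1,d1=ray("top",a);o2,d2=ray("side",b)
    s=np.linalg.lstsq(np.c_[d1,-d2],o2-o1,rcond=None)[0];p,q=o1+d1*s[0],o2+d2*s[1]
    return (p+q)/2,np.linalg.norm(p-q)
def proj(n,P):
    c=C[n];V=np.array(c["view"])
    return cv2.projectPoints(np.array(P,float).reshape(-1,3),cv2.Rodrigues(V[:3,:3])[0],V[:3,3],np.array(c["K"]),np.array(c["D"]))[0][:,0]
E
python3 - <<'E'
from h import *
np.set_printoptions(precision=1,suppress=True)
z=np.load("avg.npz");T,S=z["T"],z["S"]
print("campos",ray("top",(0,0))[0],ray("side",(0,0))[0])
# cap: bright blob top / side
hsv=cv2.cvtColor(T.astype(np.uint8),cv2.COLOR_RGB2HSV)
co=[onz("top",p,15) for p in((288.8,178.2),(313.1,182.5),(302.6,233.6),(277.9,228.5))]
for c in co:print("board",c)
m=np.mean(co,0);d=((co[0]+co[1])-(co[2]+co[3]))[:2];e=(co[0]-co[1])[:2]
print("mid",m,"L",np.linalg.norm(d)/2,"W",np.linalg.norm(e),"yaw",np.arctan2(d[1],d[0]),np.arctan2(e[1],e[0])-np.pi/2)
def blob(im,x0,y0,x1,y1,f):
    q=im[y0:y1,x0:x1];w=f(q);ys,xs=np.nonzero(w);return xs.mean()+x0,ys.mean()+y0,len(xs)
wh=lambda q:(q.min(2)>165)
print(blob(T,289,178,304,196,wh))
print("tops",proj("side",onz("top",(296.9,186.6),164)), "tri",tri((296.9,186.6),(325,194.5)))
f1=onz("top",(379.8,168.9),5);f2=onz("top",(410,186),5)
dd=f2-f1;L=np.linalg.norm(dd);n=np.array([-dd[1],dd[0]])/L
print("feet",f1,f2,L)
mm=(f1+f2)[:2]/2;h=np.sqrt(83**2-L*L/4) if L<166 else 0
for s in(1,-1):print("centre",mm+s*n*h,"look yaw",n*-s)
for p in((396.5,158),(401.5,148),(433,163),(427,172)):print("body",onz("top",p,300))
for p in((399.5,170),(412.5,177)):print("lens",onz("top",p,290))
E
```

```text
campos [ 404.6  -99.1 1678. ] [  140.8 -1264.2  1009.5]
board [598.3   5.3  15. ]
board [584.8 -84.7  15. ]
board [395.9 -51.4  15. ]
board [412.2  39.5  15. ]
mid [497.8 -22.8  15. ] L 190.52469261898713 W 91.03204640295965 yaw -0.17801847771811427 -0.14899980567980986
(np.float64(297.375), np.float64(184.575), 40)
tops [[324.5 192.9]] tri (array([554.6, -31.9, 157.6]), np.float64(1.2765106916635032))
feet [ 643.3 -331.     5. ] [ 582.4 -444.     5. ] 128.2690211295766
centre [ 659.2 -412.5] look yaw [-0.9  0.5]
centre [ 566.5 -362.5] look yaw [ 0.9 -0.5]
body [ 636.2 -340.7  300. ]
body [ 667.5 -355.5  300. ]
body [ 623.6 -452.4  300. ]
body [ 595.4 -434.4  300. ]
lens [ 600.8 -352.2  290. ]
lens [ 580.2 -392.5  290. ]
```

```bash
python3 - <<'E'
import numpy as np,cv2
S=np.load("avg.npz")["S"]
a=np.clip(S[170:260,270:345]*1.1,0,255).astype(np.uint8)[:,:,::-1]
a=cv2.resize(a,None,fx=6.6,fy=6.6,interpolation=cv2.INTER_CUBIC)
for i in range(0,75,10):cv2.putText(a,str(270+i),(int(i*6.6),10),0,.35,(0,0,255))
for j in range(0,90,10):cv2.putText(a,str(170+j),(0,int(j*6.6)+4),0,.35,(0,0,255))
cv2.imwrite("pics/c4.png",a)
E
```

```text
(no output)
```

View pics/c4.png

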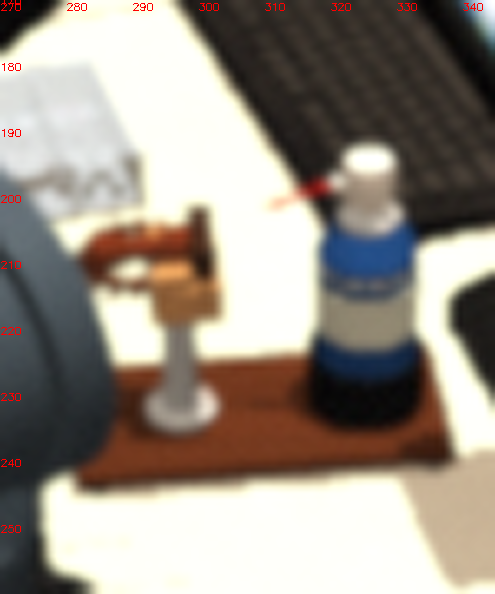

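The side crop shows the cap top at (325,194), the seal grip at (283–298,206), its base at (299,205) and the saddle. The stand agrees across views (cap triangulates to z≈158 against 164). For the camera tilt I'll test where the camera model points fall in both views.

```bash
python3 - <<'E'
from h import *
np.set_printoptions(precision=1,suppress=True)
T=np.load("avg.npz")["T"];g=T.mean(2)
for x,y in((380,169),(410,186)):
    q=np.clip(150-g[y-4:y+5,x-4:x+5],0,None);
    if x==410:q[:3]=0
    else:q[:,7:]=0
    Y,X=np.mgrid[y-4:y+5,x-4:x+5];print("foot",(q*X).sum()/q.sum(),(q*Y).sum()/q.sum());print(g[y-4:y+5,x-4:x+5].astype(int))
c0=np.array([645.,-405.,235.]);yaw=-.46
l=np.array([-np.cos(yaw),-np.sin(yaw),0]);s=np.array([-np.sin(yaw),np.cos(yaw),0]);k=np.array([0,0,1.])
for a in(.12,.4):
    f=np.cos(a)*l-np.sin(a)*k;u=np.sin(a)*l+np.cos(a)*k
    P=lambda x,y,z:c0+x*f+y*s+z*u
    pts=[P(53,0,40),P(53,26,40),P(53,-26,40),P(53,0,66),P(53,0,14)]+[P(x,y,z) for x in(0,36) for y in(54,-54) for z in(0,80)]
    print(a,"top",proj("top",pts).tolist() and proj("top",pts)[:].round(1).tolist());print("side",proj("side",pts).round(1).tolist())
r=np.array([645,-405,5.])-78*l
print("rear foot",proj("top",r),proj("side",r), "col",proj("top",[c0*[1,1,0],c0]),proj("side",[c0*[1,1,0],c0]))
E
```

```text
foot 379.53417914586805 168.66569606211868
[[211 209 204 202 200 203 204 206 206]
 [208 201 180 166 167 178 188 189 188]
 [205 180 137 106 115 144 161 165 163]
 [198 159 101  56  78 124 144 144 143]
 [199 157  96  51  70 109 128 132 134]
 [204 174 129  99  99 118 135 140 138]
 [208 196 173 158 156 164 168 165 150]
 [210 208 202 199 198 200 193 176 156]
 [211 211 211 211 211 208 196 170 151]]
foot 409.24855894090075 185.8729967694939
[[136 122 110 116 149 185 204 211 211]
 [140 127 111 108 130 166 193 206 210]
 [141 127 103  96 101 127 168 197 210]
 [140 123  92  73  68  89 143 190 207]
 [142 124  89  56  50  84 144 189 209]
 [144 136 113  96  92 120 166 199 209]
 [145 149 155 155 155 167 191 206 210]
 [149 165 186 196 196 200 206 209 210]
 [159 180 200 208 209 210 209 208 209]]
0.12 top [[406.9, 173.5], [399.5, 169.6], [414.3, 177.3], [408.1, 173.3], [405.7, 173.6], [398.0, 151.3], [401.3, 149.4], [428.0, 166.9], [433.1, 165.9], [392.7, 161.3], [395.7, 160.0], [422.6, 176.8], [427.4, 176.5]]
side [[381.5, 226.7], [381.9, 220.8], [381.0, 232.8], [381.1, 218.5], [381.9, 234.7], [402.7, 226.7], [402.2, 202.0], [402.2, 252.2], [401.7, 226.7], [389.3, 226.7], [388.3, 202.2], [387.9, 252.1], [386.8, 226.7]]
0.4 top [[404.8, 176.1], [397.5, 172.3], [412.1, 179.9], [404.8, 178.0], [404.8, 174.2], [398.0, 151.3], [397.7, 156.0], [428.0, 166.9], [429.4, 172.4], [392.5, 161.0], [392.0, 166.2], [422.3, 176.5], [423.3, 182.5]]
side [[378.3, 231.7], [378.8, 225.8], [377.8, 237.9], [375.1, 224.0], [381.4, 239.3], [402.7, 226.7], [393.7, 203.1], [402.2, 252.2], [392.6, 227.8], [389.9, 229.6], [380.6, 206.4], [388.6, 255.2], [378.5, 231.0]]
rear foot [[409.3 150.6]] [[421.1 304.1]] col [[399.5 169.1]
 [413.  159.1]] [[393.8 302.4]
 [402.5 239. ]]
```

The predicted rear foot (409,151) matches the bump seen at (410,150), so all three feet are usable. The camera's back edge shows in the side view beside the post, and its slope gives the tilt. I'll enlarge that.

```bash
python3 - <<'E'
import numpy as np,cv2
z=np.load("avg.npz")
def cr(S,x,y,w,h,k,g):
    a=np.clip(255*(S[y:y+h,x:x+w]/255)**g,0,255).astype(np.uint8)[:,:,::-1]
    a=cv2.resize(a,None,fx=k,fy=k,interpolation=cv2.INTER_CUBIC)
    for i in range(0,w,5):cv2.putText(a,str(x+i),(i*k,8),0,.3,(0,0,255));cv2.line(a,(i*k,0),(i*k,4),(0,0,255))
    for j in range(0,h,5):cv2.putText(a,str(y+j),(0,j*k+4),0,.3,(0,0,255))
    return a
A=cr(z["S"],394,205,22,35,17,.6);B=cr(z["T"],394,143,24,35,17,.7)
cv2.imwrite("pics/c5.png",np.hstack([A,B])[:600,:800])
E
```

```text
(no output)
```

View pics/c5.png

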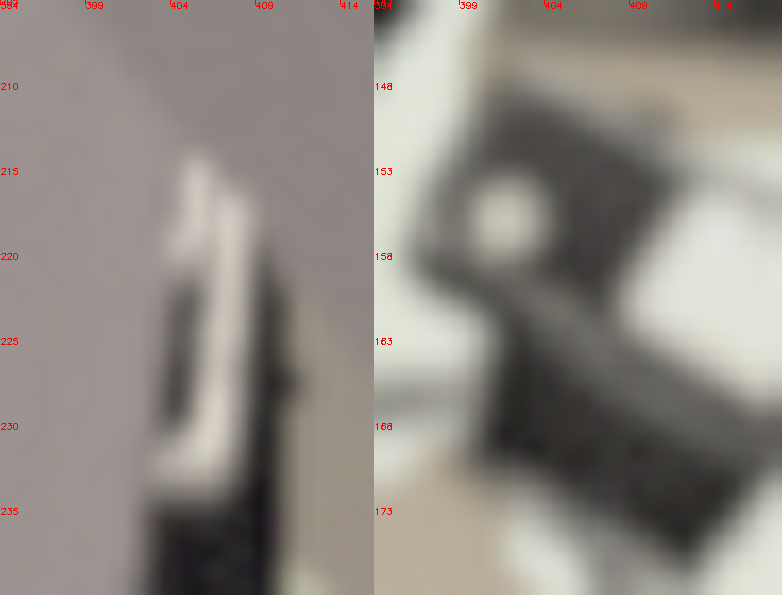

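In the side view the silver rim's back-right-top corner is at about (408,233.5), and the back face below it shows only ~1.8 px (right edge at 410.2). That strip would be ~1 px at 0.12 rad and ~10 px at 0.4 rad, so the tilt is near 0.15. The same corner in the top view is at about (433.5,164). I'll check this by triangulation and the three feet.

```bash
python3 - <<'E'
from h import *
np.set_printoptions(precision=1,suppress=True)
print("corner",tri((433.7,164.3),(408.3,233.7)))
F=[onz("top",p,5)[:2] for p in((379.5,168.7),(409.7,185.9),(410.3,150.2))]
A=np.array(F);c=np.linalg.solve(2*(A[1:]-A[0]),(A[1:]**2).sum(1)-(A[0]**2).sum())
print("feet",A.tolist(),"circ",c,np.linalg.norm(A[0]-c),"yaws",[np.arctan2(*(f-c)[::-1]) for f in A])
m=A[:2].mean(0)
print("yaw from axis rear->frontmid",np.arctan2(*-(m-A[2])[::-1]))
# features of top: back-rim & front edges for yaw
bl=onz("top",(401.3,147.3),308);br=onz("top",(433.9,164.0),308);d=bl-br;print("back yaw",np.arctan2(-d[0],d[1]),np.linalg.norm(d))
for yaw in(-.46,-.5):
  l=np.array([-np.cos(yaw),-np.sin(yaw),0]);s=np.array([-np.sin(yaw),np.cos(yaw),0])
  c3=np.array([*c,235.])
  for p in((399.3,169.8),(412.9,177.0)):
    q=onz("top",p,265)-c3;print(yaw,"lens edge fwd/lat",q@l,q@s)
  for nme,q in(("bl",bl),("br",br),("tri",tri((433.7,164.3),(408.3,233.7))[0])):
    q=q-c3;print(nme,q@l,q@s,q[2])
E
```

```text
corner (array([ 624.1, -457.3,  295.6]), np.float64(7.922409730151696))
feet [[644.0032257037825, -329.918413625393], [582.763265352096, -442.840675931874], [716.3649178611197, -443.23336942908134]] circ [ 649.7 -406.1] 76.35244423062696 yaws [np.float64(1.6451197477643298), np.float64(-2.638974672840445), np.float64(-0.5084965362755605)]
yaw from axis rear->frontmid -0.5044365267810533
back yaw -0.4546844004462691 111.03530510911263
-0.46 lens edge fwd/lat 62.219256681810656 24.861700164431394
-0.46 lens edge fwd/lat 62.535815671541656 -23.154801915277414
bl 6.859612890545843 55.41117322963695 73.0
br 6.269396451755095 -55.622563198662675 73.0
tri 0.14901548576792953 -57.28494810594673 60.59918343692249
-0.5 lens edge fwd/lat 63.163690749155315 22.353706807780213
-0.5 lens edge fwd/lat 61.55984857732034 -25.637046174982036
bl 9.06998185583985 55.09253884899219 73.0
br 4.040072335225149 -55.82878007071847 73.0
tri -2.1418906443992416 -57.24508528758992 60.59918343692249
```

```bash
cat > fit.py <<'E'
from h import *
from scipy.optimize import least_squares
def geo(p):
    cx,cy,yaw,a,xb,zt,zb,rf,ut,vt,us,vs=p
    l=np.array([-np.cos(yaw),-np.sin(yaw),0]);s=np.array([-np.sin(yaw),np.cos(yaw),0]);k=np.array([0,0,1.])
    f=np.cos(a)*l-np.sin(a)*k;u=np.sin(a)*l+np.cos(a)*k;c=np.array([cx,cy,235.])
    return c,l,s,f,u
def res(p,full=True):
    cx,cy,yaw,a,xb,zt,zb,rf,ut,vt,us,vs=p
    c,l,s,f,u=geo(p);P=lambda x,y,z:c+x*f+y*s+z*u
    g=c*[1,1,0]+[0,0,5]
    t=proj("top",[P(53,26,40),P(53,-26,40),P(xb,54,zt),P(xb,-54,zt),g+rf*(l*.5+s*.866),g+rf*(l*.5-s*.866),g-rf*l])+[ut,vt]
    o=np.array([[399.3,169.8],[412.9,177.0],[401.3,147.3],[433.9,164.],[379.5,168.7],[409.7,185.9],[410.3,150.2]])
    w=np.array([1,1,1,1,.4,.4,1.2])[:,None]
    r=((t-o)/w).ravel().tolist()
    sp=proj("side",[P(xb,-54,zt),P(xb,-54,zb),P(xb,54,zb)])+[us,vs]
    r+=((sp[0]-[408.3,233.7])/.8).tolist()
    x=np.interp(228,[sp[2,1],sp[1,1]],[sp[2,0],sp[1,0]]);r.append((x-410.2)/.7)
    r+=[(zt-zb-80)/4,(zt-80)/8,(rf-76.5)/3,ut/.5,vt/.5,us/1,vs/1]
    return np.array(r)
E
python3 - <<'E'
from fit import *
np.set_printoptions(precision=3,suppress=True)
q=least_squares(res,[648,-405,-.47,.2,-13,80,0,76,0,0,0,0]);print(q.x,q.cost);print(q.fun)
print("sig",np.sqrt(np.diag(np.linalg.inv(q.jac.T@q.jac))))
for a in(.12,.16,.2,.25,.3,.35):
    def r(p):p=p.copy();p[3]=a;return res(p)
    z=least_squares(r,q.x);print(a,z.cost,z.x[:3],z.x[4:8])
E
```

```text
[ 647.432 -405.963   -0.488    0.159  -11.818   62.035  -17.95    74.91
   -0.384    0.275    1.285    0.745] 8.172508719077072
[-0.515 -0.677  0.458  0.231  0.919 -1.093 -0.746 -0.657 -0.154  0.213
  0.994 -0.051 -0.814  0.829 -1.069 -0.596  0.036 -0.004 -2.246 -0.53
 -0.768  0.551  1.285  0.745]
sig [1.932 1.918 0.013 0.031 2.488 3.574 5.352 1.041 0.481 0.462 0.802 0.933]
0.12 8.996564081019837 [ 647.159 -405.907   -0.494] [-10.258  62.147 -17.906  74.779]
0.16 8.173141538771697 [ 647.439 -405.964   -0.488] [-11.862  62.032 -17.945  74.914]
0.2 9.054298714967674 [ 647.701 -406.001   -0.481] [-13.502  61.869 -17.572  75.04 ]
0.25 12.353708835741656 [ 648.005 -406.026   -0.473] [-15.607  61.59  -16.572  75.183]
0.3 17.77885064864358 [ 648.287 -406.036   -0.465] [-17.78   61.219 -15.069  75.312]
0.35 24.93046541503607 [ 648.546 -406.042   -0.458] [-20.023  60.748 -13.182  75.428]
```

The fit gives the tripod at (647,-406), yaw −0.48 and tilt 0.16±0.03. The zt and zb priors matter little, so I'll use 0.17. Next I'll refine the stand and the seal.

```bash
cat >> h.py <<'E'
from scipy.spatial.transform import Rotation as Ro
def go(P,R):
    s=env.read_state();R0=Ro.from_rotvec(s["tcp_rot"]);d=R0.inv().apply(np.array(P)-s["ee_pos"]);r=(R0.inv()*Ro.from_matrix(R)).as_rotvec()
    print("t",s["t"],"pos",s["ee_pos"].round(1),"move",d.round(1),"rot",r.round(3),"n",np.linalg.norm(d)/41.7,np.linalg.norm(r)/.125,"J",s["joints"].round(2),"F",s["ft_force"].round(1))
def down(yaw):return np.array([[np.cos(yaw),np.sin(yaw),0],[np.sin(yaw),-np.cos(yaw),0],[0,0,-1]])
E
python3 - <<'E'
from h import *
np.set_printoptions(precision=1,suppress=True)
z=np.load("avg.npz");T,S=z["T"],z["S"]
q=T[176:236,275:316];hsv=cv2.cvtColor(q.astype(np.uint8),cv2.COLOR_RGB2HSV)
m=((q.max(2)<150)|(hsv[:,:,1]>80)).astype(np.uint8)
m=cv2.morphologyEx(m,cv2.MORPH_CLOSE,np.ones((5,5)));n,lb,st,ce=cv2.connectedComponentsWithStats(m)
k=1+st[1:,4].argmax();cn=max(cv2.findContours((lb==k).astype(np.uint8),0,1)[0],key=cv2.contourArea)
r=cv2.minAreaRect(cn);b=cv2.boxPoints(r)+[275,176];print("box px",b.tolist())
w=[onz("top",p,15) for p in b];e=[w[1]-w[0],w[2]-w[1]];print("mid",np.mean(w,0),[np.linalg.norm(i) for i in e],[np.arctan2(i[1],i[0]) for i in e])
cap=onz("top",(296.7,186.6),164);print("cap",cap)
for nme,a,bb in(("cap",(296.7,186.6),(325.2,194.2)),("face top edge mid",(292.3,210.2),(299.,202.5))):print(nme,tri(a,bb))
for p in((292.2,210.6),(291.3,215),(290.4,220),(289.8,226.5)):print("axis",onz("top",p,130))
print("seal tri grip end",tri((289.8,226),(283,204.5)))
for yaw in(-.172,):
  X=np.array([np.cos(yaw),np.sin(yaw)]);print("rest from cap",cap[:2]-77*X,"grasp50",cap[:2]-127*X)
go([*cap[:2],200],down(-.172))
E
```

```text
box px [[273.64151096343994, 227.75471878051758], [288.88679218292236, 174.39622712135315], [316.3584899902344, 182.24528121948242], [301.11320877075195, 235.6037712097168]]
mid [500.4 -20.6  15. ] [np.float64(204.1014940961915), np.float64(105.46781044844154)] [np.float64(-0.2460708980881705), np.float64(-1.8234437853099283)]
cap [553.4 -31.4 164. ]
cap (array([555. , -31.4, 158.3]), np.float64(2.2063108781016116))
face top edge mid (array([473.1, -16.9, 132.8]), np.float64(4.206279214472628))
axis [473.9 -16.9 130. ]
axis [458.8 -14.3 130. ]
axis [441.7 -11.7 130. ]
axis [419.5 -10.4 130. ]
seal tri grip end (array([420. , -10.1, 131.1]), np.float64(2.514048033020745))
rest from cap [477.5 -18.2] grasp50 [428.2  -9.6]
t 0.7 pos [ 226.3 -636.   230.6] move [ 510.8 -460.    30.6] rot [ 0.  -0.   0.5] n 16.50059014493109 4.110141969173253 J [ 1.2  0.5 -0.1  1.5  0.   1.1 -0.1] F [-0.5 -0.5  0.5]
```

Measurements agree: cap (553,−31,164), seal face (477,−18), grasp about (428,−10). Moving above the cap with the jaws closed.

```bash
python3 inch.py '{"ticks": [[30, -28, -5, 0, 0, 0.03], [60, -55, -10, 0, 0, 0.06], [90, -82, -20, 0, 0, 0.1], [120, -109, -25, 0, 0, 0.14], [150, -136, -30, 0, 0, 0.18], [180, -163, -30, 0, 0, 0.22], [210, -190, -30, 0, 0, 0.26], [240, -217, -30, 0, 0, 0.3]]}' 0 20
python3 inch.py '{"ticks": [[30, -9, 0, 0, 0, 0.03], [62, -19, 0, 0, 0, 0.06], [96, -31, 0, 0, 0, 0.09], [130, -44, 0, 0, 0, 0.12], [165, -58, 0, 0, 0, 0.15], [200, -72, 0, 0, 0, 0.18], [225, -90, 0, 0, 0, 0.2], [240, -100, 0, 0, 0, 0.2]]}'
python3 - <<'E'
from h import *
go([553.4,-31.4,200],down(-.17))
E
```

```text
t: 1.37
ee_pos: [380.3, -349.3, 261.1]
tcp_rot: [3.14, 0.062, 0.001]
ft_force: [1.2, -0.4, -0.6]
finger_gap: 41.9
finger_force: 0.0
t: 2.03
ee_pos: [618.3, -237.4, 260.2]
tcp_rot: [-3.13, 0.242, -0.002]
ft_force: [-0.3, 0.2, 0.3]
finger_gap: 0.8
finger_force: 0.0
t 2.0333 pos [ 618.3 -237.4  260.2] move [ -95.8 -193.4   60.6] rot [-0.002 -0.001  0.016] n 5.375922906676888 0.12764176315038264 J [ 0.44  0.43 -0.19  1.52  0.09  1.19 -1.49] F [-0.3  0.2  0.3]
```

```bash
python3 inch.py '{"ticks": [[-17, -34, 0, 0, 0, 0], [-34, -68, 0, 0, 0, 0], [-51, -103, 0, 0, 0, 0], [-68, -137, 5, 0, 0, 0.01], [-85, -171, 20, 0, 0, 0.015], [-96, -193, 40, 0, 0, 0.016], [-96, -193, 60, 0, 0, 0.016], [-96, -193, 60, 0, 0, 0.016]]}'
python3 - <<'E'
from h import *
go([553.4,-31.4,180],down(-.17))
s=np.mean([env.camera("side").astype(float) for _ in range(2)],0)
t=np.mean([env.camera("top").astype(float) for _ in range(2)],0)
f=lambda S,x,y:cv2.resize(S[y:y+70,x:x+55].astype(np.uint8)[:,:,::-1],None,fx=7,fy=7,interpolation=cv2.INTER_CUBIC)
cv2.imwrite("pics/p.png",np.hstack([f(t,270,165),f(s,290,165)]))
E
```

```text
t: 2.7
ee_pos: [547.5, -34.3, 197.5]
tcp_rot: [3.129, -0.267, -0.011]
ft_force: [-0.7, -0.7, -0.6]
finger_gap: 0.4
finger_force: 0.0
t 2.7 pos [547.5 -34.3 197.5] move [ 5.4 -3.8 17.4] rot [ 0.002  0.007 -0.001] n 0.4477466733377933 0.05710176848858354 J [ 0.21  0.32 -0.28  1.86  0.1   0.99 -1.85] F [-0.7 -0.7 -0.6]
```

View pics/p.png

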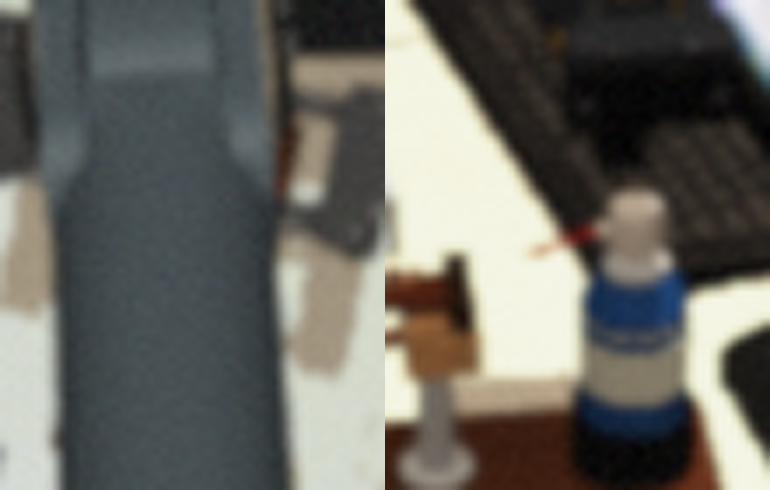

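The side view shows the closed fingertips just above the cap at about (380,188), and the seal is still in its saddle. Aligning, then pressing.

```bash
python3 inch.py '{"ticks": [[5.5, -4, 8, 0, 0.007, 0], [5.5, -4, 17, 0, 0.007, 0], [5.5, -4, 17, 0, 0.007, 0]]}'
python3 - <<'E'
from h import *
go([553.4,-31.4,165],down(-.17))
E
```

```text
t: 3.15
ee_pos: [556.3, -32.7, 181.8]
tcp_rot: [3.129, -0.274, 0.007]
ft_force: [1.2, -0.4, -0.3]
finger_gap: 0.2
finger_force: 0.0
t 3.15 pos [556.3 -32.7 181.8] move [-3.1 -0.8 16.8] rot [ 0.    -0.004 -0.005] n 0.4108600745471604 0.05076998349240596 J [ 0.2   0.34 -0.27  1.86  0.11  0.95 -1.87] F [ 1.2 -0.4 -0.3]
```

```bash
python3 inch.py '{"ticks": [[-2, 0, 4, 0, 0, 0], [-2, 0, 8, 0, 0, 0], [-2, 0, 12, 0, 0, 0], [-2, 0, 14, 0, 0, 0], [-2, 0, 16, 0, 0, 0], [-2, 0, 16, 0, 0, 0]]}'
```

```text
t: 3.65
ee_pos: [555.0, -32.2, 167.6]
tcp_rot: [3.129, -0.273, 0.01]
ft_force: [-1.6, 0.3, 4.4]
finger_gap: 0.5
finger_force: 2.1
```

```bash
python3 inch.py '{"ticks": [[0, 0, 2, 0, 0, 0], [0, 0, 3, 0, 0, 0], [0, 0, 3, 0, 0, 0], [0, 0, 3, 0, 0, 0]]}'
```

```text
t: 3.98
ee_pos: [555.1, -32.1, 166.2]
tcp_rot: [3.128, -0.273, 0.012]
ft_force: [-4.7, -0.2, 11.7]
finger_gap: 0.4
finger_force: 5.9
```

Fully down: force climbs steeply at 11.7 N and travel is about 6 mm. Hold, release, and move over the grip.

```bash
python3 inch.py '{"ticks": [[0, 0, 0, 0, 0, 0], [0, 0, 0, 0, 0, 0], [0, 0, -5, 0, 0, 0], [0, 0, -15, 0, 0, 0], [0, 0, -30, 0, 0, 0], [0, 0, -50, 0, 0, 0], [0, 0, -50, 0, 0, 0], [0, 0, -50, 0, 0, 0]]}'
python3 inch.py '{"ticks": [[-35, 0, -5, 0, 0, 0], [-70, 0, -5, 0, 0, 0], [-105, 0, -5, 0, 0, 0], [-125, 0, -5, 0, 0, 0], [-125, 0, -5, 0, 0, 0]]}' 50
python3 - <<'E'
from h import *
a=env.camera("side");w=a[185:204,318:334].min(2)>150;print("cap top row",[(int(r)+185,int(w[r].sum())) for r in range(19)])
b=np.load("avg.npz")["S"][185:204,318:334].min(2)>150;print(b.sum(1))
go([428,-10,150],down(-.165))
E
```

```text
t: 4.65
ee_pos: [555.6, -32.0, 215.6]
tcp_rot: [3.129, -0.273, 0.016]
ft_force: [-0.4, 0.4, -0.5]
finger_gap: 0.7
finger_force: 0.0
t: 5.07
ee_pos: [426.7, -9.9, 217.2]
tcp_rot: [3.128, -0.271, 0.003]
ft_force: [-0.3, 0.2, -0.7]
finger_gap: 25.8
finger_force: 0.0
cap top row [(185, 0), (186, 0), (187, 0), (188, 0), (189, 0), (190, 0), (191, 0), (192, 4), (193, 6), (194, 8), (195, 6), (196, 4), (197, 1), (198, 0), (199, 0), (200, 0), (201, 0), (202, 1), (203, 3)]
[0 0 0 0 0 0 0 4 6 8 6 4 1 0 0 0 0 1 3]
t 5.1167 pos [429.5 -10.3 217.9] move [-1.9 -0.1 67.9] rot [ 0.001 -0.006 -0.008] n 1.627710235205952 0.08134602536410145 J [ 0.22  0.09 -0.31  2.09  0.04  0.96 -1.86] F [ 0.1 -1.  -0.3]
```

The cap is back up with an identical profile. Descending over the grip with the jaws at 50 mm.

```bash
python3 inch.py '{"ticks": [[-1, 0, 20, 0, 0, -0.008], [-1, 0, 40, 0, 0, -0.008], [-1, 0, 60, 0, 0, -0.008], [-1, 0, 75, 0, 0, -0.008], [-1, 0, 90, 0, 0, -0.008], [-1, 0, 100, 0, 0, -0.008], [-1, 0, 109, 0, 0, -0.008], [-1, 0, 109, 0, 0, -0.008]]}' 50
python3 - <<'E'
from h import *
go([428,-10,108],down(-.165))
s=np.mean([env.camera("side").astype(float) for _ in range(2)],0)
cv2.imwrite("pics/g.png",cv2.resize(s[170:250,255:345].astype(np.uint8)[:,:,::-1],None,fx=7,fy=7,interpolation=cv2.INTER_CUBIC))
E
```

```text
t: 5.78
ee_pos: [430.9, -10.4, 107.9]
tcp_rot: [3.13, -0.261, 0.006]
ft_force: [-0.9, 0.2, 0.2]
finger_gap: 50.2
finger_force: 0.0
t 5.7833 pos [430.9 -10.4 107.9] move [-2.9  0.1 -0.1] rot [ 0.    -0.004 -0.001] n 0.0692636331240928 0.03226714176546093 J [ 0.19  0.26 -0.3   2.2   0.12  0.69 -1.93] F [-0.9  0.2  0.2]
```

View pics/g.png

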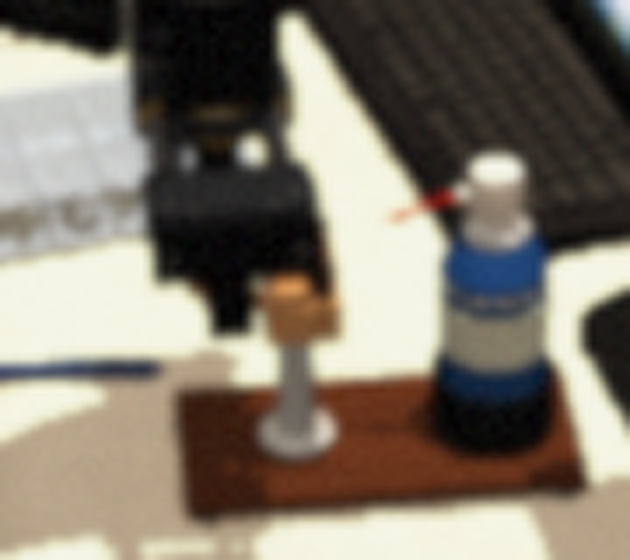

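The near finger hangs at (287,212), a few mm clear of the saddle at (293,213), with the seal still resting. Shifting 3 mm back, then closing.

```bash
python3 inch.py '{"ticks": [[-3, 0, 0, 0, 0, 0], [-3, 0, 0, 0, 0, 0], [-3, 0, 0, 0, 0, 0], [-3, 0, 0, 0, 0, 0], [-3, 0, 0, 0, 0, 0], [-3, 0, 0, 0, 0, 0], [-3, 0, 0, 0, 0, 0], [-3, 0, 0, 0, 0, 0]]}' 10 30
python3 inch.py '{"ticks": [[-3, 0, 0, 0, 0, 0], [-3, 0, -5, 0, 0, 0], [-3, 0, -15, 0, 0, 0], [-3, 0, -35, 0, 0, 0], [-3, 0, -60, 0, 0, 0], [-3, 0, -90, 0, 0, 0], [-3, 0, -120, 0, 0, 0], [-3, 0, -120, 0, 0, 0]]}'
python3 - <<'E'
from h import *
go([420,-10,250],down(-.165))
E
```

```text
t: 6.55
ee_pos: [428.6, -9.8, 109.8]
tcp_rot: [3.13, -0.261, 0.012]
ft_force: [0.6, -0.4, 1.1]
finger_gap: 19.9
finger_force: 29.9
t: 7.22
ee_pos: [427.8, -8.8, 234.7]
tcp_rot: [3.13, -0.261, 0.027]
ft_force: [0.9, 1.2, -0.5]
finger_gap: 20.2
finger_force: 30.0
t 7.2167 pos [427.8  -8.8 234.7] move [ -7.2   2.4 -15.4] rot [-0.001 -0.017 -0.001] n 0.4122700487280967 0.139814143638875 J [ 0.23  0.06 -0.32  2.07  0.03  0.99 -1.84] F [ 0.9  1.2 -0.5]
```

```bash
cat > tgt.py <<'E'
from h import *
def target(a=.17,c=(647.4,-406.),yaw=-.484,face=(49.6,0,-9.2),back=0):
    l=np.array([-np.cos(yaw),-np.sin(yaw),0]);s=np.array([-np.sin(yaw),np.cos(yaw),0]);k=np.array([0,0,1.])
    f=np.cos(a)*l-np.sin(a)*k;u=np.sin(a)*l+np.cos(a)*k
    F=np.array([*c,235.])+(153+back)*f+40*u
    R=np.c_[-f,-s,-u];return F,F-R@np.array(face),R
E
python3 - <<'E'
from tgt import *
F,P,R=target();print(F,P);go(P,R)
go(*target(back=40)[1:])
E
```

```text
[ 507.93566817 -332.68281647  248.53849127] [ 466.04326209 -310.65974301  231.0796669 ]
t 7.2167 pos [427.8  -8.8 234.7] move [ 87.7 291.3   4.8] rot [-0.031  0.152  0.316] n 7.296228307776821 2.817589609351542 J [ 0.23  0.06 -0.32  2.07  0.03  0.99 -1.84] F [ 0.9  1.2 -0.5]
t 7.2167 pos [427.8  -8.8 234.7] move [ 50.1 279.   10.9] rot [-0.031  0.152  0.316] n 6.8028845345379745 2.817589609351542 J [ 0.23  0.06 -0.32  2.07  0.03  0.99 -1.84] F [ 0.9  1.2 -0.5]
```

```bash
python3 inch.py '{"ticks": [[3, 10, 0, -0.002, 0.008, 0.016], [7, 30, 0, -0.004, 0.02, 0.04], [12, 56, 0, -0.007, 0.035, 0.07], [18, 84, 2, -0.011, 0.053, 0.11], [24, 112, 3, -0.014, 0.07, 0.145], [29, 138, 4, -0.017, 0.083, 0.18], [32, 155, 5, -0.019, 0.093, 0.2], [33, 160, 5, -0.02, 0.1, 0.21]]}'
python3 - <<'E'
from tgt import *
go(*target(back=40)[1:])
E
```

```text
t: 7.88
ee_pos: [429.1, -175.4, 223.3]
tcp_rot: [3.052, -0.591, 0.159]
ft_force: [0.5, 0.7, 0.1]
finger_gap: 20.0
finger_force: 30.0
t 7.8833 pos [ 429.1 -175.4  223.3] move [ 45.3 107.7   4.8] rot [-0.005  0.064  0.101] n 2.80423989088674 0.9588559664136244 J [ 0.42  0.08 -0.15  2.08  0.04  0.87 -1.7 ] F [0.5 0.7 0.1]
```

```bash
python3 inch.py '{"ticks": [[4, 10, 0, 0, 0.006, 0.01], [11, 28, 1, -0.001, 0.016, 0.025], [20, 50, 2, -0.002, 0.03, 0.045], [30, 72, 3, -0.003, 0.042, 0.066], [38, 92, 4, -0.004, 0.053, 0.085], [43, 103, 5, -0.005, 0.06, 0.096], [45, 108, 5, -0.005, 0.064, 0.101], [45, 108, 5, -0.005, 0.064, 0.101]]}'
python3 - <<'E'
from tgt import *
go(*target()[1:])
z=[np.mean([env.camera(n).astype(float) for _ in range(4)],0) for n in("side","top")]
np.savez("hold.npz",S=z[0],T=z[1])
F,P,R=target();Q=[F,F+67*-R[:,0]]
d=np.array(env.read_state()["ee_pos"])-P
p,q=proj("side",np.array(Q)+d),proj("top",np.array(Q)+d);print(p,q)
def f(S,c,k=10):
    x,y=(c-[20,30]).astype(int);a=cv2.resize(S[y:y+60,x:x+40].astype(np.uint8)[:,:,::-1],None,fx=k,fy=k,interpolation=cv2.INTER_CUBIC)
    for i in range(0,40,10):cv2.putText(a,str(x+i),(i*k,10),0,.4,(0,0,255))
    for i in range(0,60,10):cv2.putText(a,str(y+i),(0,i*k+4),0,.4,(0,0,255))
    return a
cv2.imwrite("pics/h.png",np.hstack([f(z[0],p.mean(0)),f(z[1],q.mean(0))]))
E
```

```text
t: 8.55
ee_pos: [433.1, -289.5, 225.3]
tcp_rot: [3.004, -0.732, 0.26]
ft_force: [0.2, -0.1, -0.3]
finger_gap: 19.9
finger_force: 30.0
t 8.55 pos [ 433.1 -289.5  225.3] move [39.4  3.6  1. ] rot [-0.003 -0.002  0.006] n 0.949120099324549 0.0529584043848348 J [ 0.56  0.14 -0.05  2.01  0.    0.81 -1.54] F [ 0.2 -0.1 -0.3]
[[329.45761966 227.38244223]
 [305.17486298 228.02798302]] [[383.12100268 211.01069414]
 [372.63719889 229.24770763]]
```

View pics/h.png

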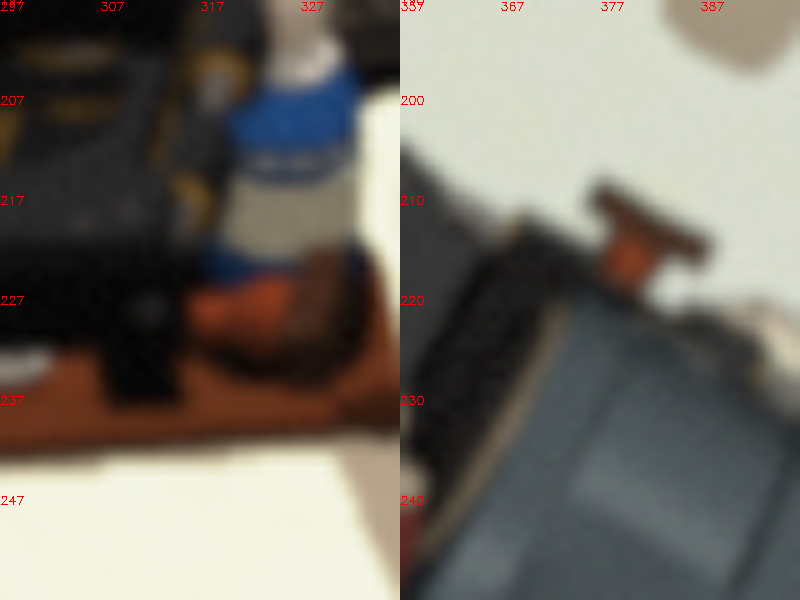

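The seal is in the hand where predicted. In the top view its front edge runs (377,208)–(388,214), so the middle is (382.6,211) against (383.1,211) predicted, and it is parallel to the lens edge. In the side view the face is near (329,227), also as predicted. Final approach.

```bash
python3 inch.py '{"ticks": [[6, 0, 0, 0, 0, 0], [14, 1, 0, 0, 0, 0.002], [22, 2, 0, 0, 0, 0.004], [30, 3, 0, 0, 0, 0.006], [36, 3, 1, 0, 0, 0.006], [39, 3.5, 1, 0, 0, 0.006], [39, 3.5, 1, 0, 0, 0.006], [39, 3.5, 1, 0, 0, 0.006]]}'
python3 inch.py '{"ticks": [[0, 0, 0, 0, 0, 0], [0, 0, 0, 0, 0, 0], [0, 0, 0, 0, 0, 0], [0, 0, 0, 0, 0, 0]]}'
python3 - <<'E'
from tgt import *
go(*target()[1:])
S=env.camera("side");T=np.mean([env.camera("top").astype(float) for _ in range(4)],0)
F,P,R=target();print(proj("top",[F,F+R[:,1]*21-10*R[:,2],F-R[:,1]*21-10*R[:,2]]).round(1))
x0,y0=376,190;g=T[y0:y0+28,x0:x0+34].mean(2);print(((g<140).astype(int)).tolist().__len__())
for i,r in enumerate(g<135):print(y0+i,''.join('#' if v else '.' for v in r))
E
```

```text
t: 9.62
ee_pos: [465.7, -310.4, 231.0]
tcp_rot: [3.002, -0.741, 0.26]
ft_force: [-0.5, 0.1, 0.1]
finger_gap: 19.9
finger_force: 30.0
t: 9.95
ee_pos: [465.6, -310.3, 231.4]
tcp_rot: [3.002, -0.74, 0.261]
ft_force: [-0.4, 0.1, -0.1]
finger_gap: 19.6
finger_force: 30.0
t 9.95 pos [ 465.6 -310.3  231.4] move [0.5 0.2 0.4] rot [-0.002 -0.003  0.   ] n 0.01582962687011472 0.028169101970757462 J [ 0.55  0.2  -0.04  1.93  0.    0.84 -1.54] F [-0.4  0.1 -0.1]
[[390.4 200.8]
 [396.6 204.3]
 [384.8 197.8]]
28
190 ..................................
191 ..................................
192 ..................................
193 ..................................
194 ..................................
195 ..................................
196 ..................................
197 ..................................
198 ..................................
199 ........###.......................
200 .......######.....................
201 ###.....#######...................
202 #####....########.................
203 #######..#########................
204 ###################...............
205 ###################...............
206 ###############.###...............
207 ##############....................
208 ##############....................
209 ###############...................
210 ###################...............
211 #####################.............
212 #######################...........
213 #########################.........
214 #########################.........
215 ##########################........
216 ##########################........
217 ###########################.......
```

```bash
python3 -c "
from station import env
print(env.sign_off())"
```

```text
the job is handed in; nothing more can be done
None
```

I pressed the duster cap fully down and it sprang back up. The gripper then lifted the seal and is holding it still, square to the lens at my best estimate of the focus point. The camera tilt is the least certain part (estimated 0.16, held for 0.17, ±0.03 rad). I handed the job in, but sign-off returned no verdict.

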